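# Tip out the brass map weight

### The job

The brass map weight lies out of reach under the clear cover of the blue tipping tray. Lift the tray by its orange bar so that the weight slides down into the open corner, and lower the tray again; then take the brass weight from the corner and set it down gently, flat, inside the red ring on the map. Leave the dark steel weight where it lies.

Things in the scene. Friction and masses are not known exactly. Their poses are not given: they have to be found in the camera images.
- tray: Blue tray hinged on a stand, 16 mm walls. Origin on the hinge (along y), 30 mm above the table; +x runs to the orange bar (12 mm thick, along y, centre x 231, z 22 mm, 38 mm free before the end wall), z up. Floor top z 8 mm. At -x the walls meet at 90 degrees: open corner, point at x -12. Clear rigid cover from x 88 to the end, top z 27. Starts level; the bar end lifts freely (2 N) to 40 degrees, falls if let go.
- brass_weight: Brass disc, 50 mm across, 8 mm thick, 0.13 kg; origin: centre of underside. Starts on the tray floor under the clear cover. Slides into the corner if the tray is tipped 30 degrees for 2 s and stays there when it is lowered; its centre is then at x 23, y 0 mm of the tray. The last 21 mm of both corner walls is cut away: grip it there along tray x, one finger on the floor, one before the corner.
- map: Folded paper map, fixed to the table, 200 mm (x) by 150 mm (y), 4 mm thick, pale with green patches. Origin at the centre of its underside, z up. A printed red ring, 92 mm in diameter, is centred on it.
- steel_weight: Dark grey steel disc, 50 mm in diameter, 8 mm thick, lying on the table between map and tray, nearer the robot. Origin at the centre of its underside. Not to be moved.
Not all that is in view belongs to the job. What is shaped like the map but pink or purple is not meant.

How it is judged:
By the outcome, as a careful person would: the job done as asked, in the order asked, and still so for the second after the job is handed in, with the robot touching nothing.
It also fails if it takes over 64 s, if anything falls off the work surface, if the arm or the gripper's body presses on something with over 40 N, if the wrist force passes 120 N, or if a joint passes its speed limit or range.

### The arm

A 6-joint arm with a two-finger parallel gripper is mounted at the origin on the work surface. World frame = base frame: x ahead of the robot, y to its left, z up, the work surface at z = 0. Lengths are in mm, angles in degrees, forces in N, time in s.
With the tool pointing down it reaches from about 350 to 850 mm from the base axis. Payload 8.1 kg.
Tool frame: the origin (TCP) lies where the fingers leave the gripper's body, on its centre line; the fingertips stand 73 mm ahead of it and the grasp point (between the pads) lies 54 mm ahead of it; z points along the fingers, y is the line along which they close (so a half turn about z gives the same grasp; the last joint's range is limited). The gripper opens to 85 mm and grips with 20 to 120 N. Pads are 22 mm wide; open, the fingers measure 114 mm over their backs; the gripper's body (76 mm by 85 mm) begins 54 mm behind the grasp point. The pads swing forward as they close: fully open they stand 13 mm farther back than shut.
Start: joints at [-68.549, 7.471, 85.268, -0, 87.261, -4.893], TCP at [266.281, -537.68, 303.892] pointing down, gripper open.
Joint ranges: [-169.43, 169.43], [-51.17, 129.36], [1.28, 143.12], [-76.62, 256.62], [0, 156.53], [-152.29, 152.29]. Speed limits (degrees/s): [136.94, 136.94, 159.86, 180, 180, 180].

### API

Orientations are given as [roll, pitch, yaw] about the fixed x, y, z axes, in that order (R = Rz(yaw) Ry(pitch) Rx(roll)).
In Python, from bench import sense, optics, r gives the robot as it stands.
- The arm moves only by the tool servo_tool, never from a script. Its argument "plan" is a list that holds one entry, the list of rows, each a list of 5 numbers: the shift along the world's x, y, z in m, then the turn about the world's z in degrees, then the finger opening in m, from 0 to 0.0854. A call has 1 to 10 rows; each row shifts and turns the commanded pose from where the row before left it; what a row does not reach is not made up. A row lasts 1/10 s, in which the tool goes at most 50 mm and 8.59 degrees, less where a joint would pass 70% of its speed; a pose out of reach is approached as far as the arm can. A call is refused whole if a number of a shift passes 0.05 or a number of a turn 8.59, either way. A call with a gripper value outside its range is refused whole. The fingers move at their own pace and stop on an object; "force" is the grip in N (left out, the last holds). Time passes only in rows, so rows that do not move let the fingers close. It gives the time, the measured TCP pose, the force, the opening and the grip force at its end, in the units of the state.
- sense(): the state, without advancing time (a new reading comes with each control period).
- optics.snapshot(name): name is "scene" or "top"; returns a dict with "frame" (400x640x3 uint8, blue, green, red), "fx", "fy", "cx", "cy" (pixels), "cam_to_world" (4x4, takes a point from camera to world coordinates). Camera axes: x right, y down, z forward; pixel columns grow to the right and rows downward; lengths in mm; the calibration is good to about 2 mm. A picture is of the moment at which its call begins. There is no depth.
- r.hand_in(): hands the job in; it is judged then, once.
The state is a dict: "time": time; "joint_pos": joint angles; "qd": joint speeds; "joint_efforts": joint torques, N m; "tool_pos": TCP position; "tcp_rot": TCP orientation; "ft_force": force on the tool from outside, world axes, zero at the start; "wrist_torque": the same for the moment, N m; "finger_gap": finger opening in mm; "grip_force": force on a finger pad.
Only numpy, scipy, OpenCV 4.12 (cv2) and the standard library are available. Lean on these libraries where they do the work, as an engineer would, in place of code of your own. Each camera call takes 0.05 s, during which the arm holds its last target. There are 200 camera calls.

## Working session

There is one attempt and no reset: what is moved stays moved. The work goes in short steps, Python scripts to look and compute and a tool call to move; the robot and the scene stay as the last step left them, time stands still between calls to the robot, and variables do not carry over. Pictures are saved under pics/ and viewed, at most 10 in all, crops included, and the job is handed in when it is done.

Besides the shell and the picture viewer there is one more tool, called as name([rows], argument=value, ...), one row to a line, values as JSON. servo_tool: Moves the arm, as the interface text tells. Its arguments: {"type":"object","properties":{"plan":{"type":"array"},"force":{"type":"number"}},"required":["plan"]}

```bash
mkdir -p pics
python3 - <<'E'
from bench import sense, optics, r
import cv2,pickle
d={}
for n in("top","scene"):
    s=optics.snapshot(n);d[n]=s;cv2.imwrite(f"pics/{n}0.png",s["frame"]);print(n,s["fx"],s["fy"],s["cx"],s["cy"],s["cam_to_world"])
pickle.dump(d,open("s0.pkl","wb"));s=sense();print(s["time"],s["tool_pos"],s["tcp_rot"],s["finger_gap"])
E
```

```text
top 464.0051915417983 464.0051915417983 325.18242956521595 190.78711129242072 [[-1.40687532e-02 -9.95289102e-01  9.59253591e-02  3.36625412e+02]
 [-9.99894681e-01  1.43456487e-02  2.19750361e-03  1.83305261e+02]
 [-3.56326289e-03 -9.58843402e-02 -9.95386104e-01  1.25192752e+03]
 [ 0.00000000e+00  0.00000000e+00  0.00000000e+00  1.00000000e+00]]
scene 381.3039464864208 381.3039464864208 321.31426578357843 195.98028393664055 [[ 8.69859672e-01  3.03068506e-01 -3.89221828e-01  8.82521795e+02]
 [ 4.92953967e-01 -5.04525979e-01  7.08837021e-01 -5.39274694e+02]
 [ 1.84536534e-02 -8.08457183e-01 -5.88265625e-01  6.70816618e+02]
 [ 0.00000000e+00  0.00000000e+00  0.00000000e+00  1.00000000e+00]]
0.1 [ 266.1295308  -537.30375814  302.89953954] [-1.79897508e+02 -8.91762745e-03  2.63449461e+01] 85.29058497265699
```

View pics/top0.png

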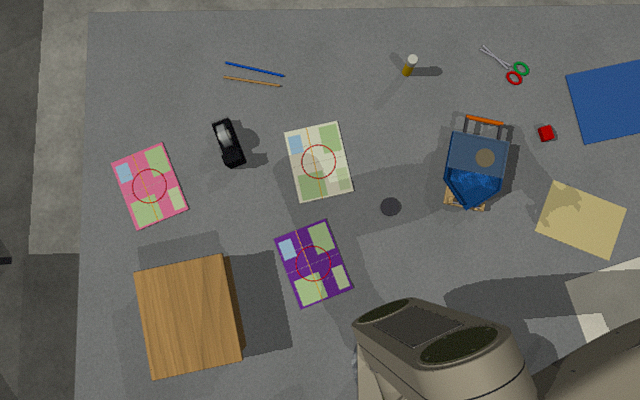

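View pics/scene0.png

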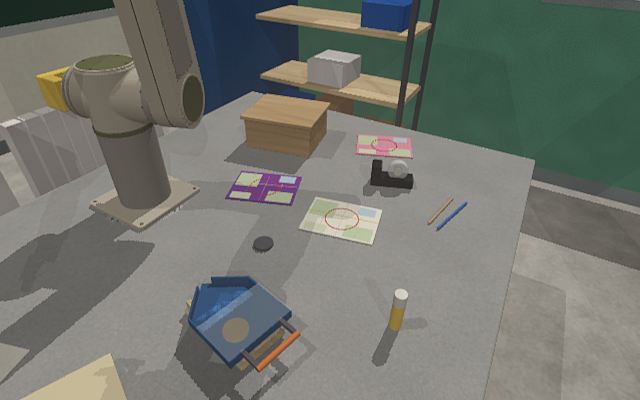

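```bash
cat > h.py <<'E'
import numpy as np,cv2,pickle
def ray(s,u,v,z):
    M=np.array(s["cam_to_world"]);d=M[:3,:3]@np.array([(u-s["cx"])/s["fx"],(v-s["cy"])/s["fy"],1]);o=M[:3,3]
    return (o+d*(z-o[2])/d[2])[:2]
def proj(s,p):
    M=np.linalg.inv(np.array(s["cam_to_world"]));q=M[:3,:3]@np.array(p)+M[:3,3]
    return q[0]/q[2]*s["fx"]+s["cx"],q[1]/q[2]*s["fy"]+s["cy"]
E
python3 - <<'E'
from h import *
d=pickle.load(open("s0.pkl","rb"))
for n,box,rb in(("top",(420,100,530,140),(290,135,345,190)),("scene",(240,320,310,380),(318,200,364,236))):
    s=d[n];hsv=cv2.cvtColor(s["frame"],cv2.COLOR_BGR2HSV).astype(int)
    H,S,V=hsv[...,0],hsv[...,1],hsv[...,2]
    m=((H>3)&(H<17)&(S>150)&(V>90));k=np.zeros_like(m);x0,y0,x1,y1=box;k[y0:y1,x0:x1]=1;m&=k
    ys,xs=np.nonzero(m);(c,sz,a)=cv2.minAreaRect(np.c_[xs,ys].astype(np.float32));print(n,"bar",len(xs),xs.mean(),ys.mean(),c,sz,a,"W",ray(s,xs.mean(),ys.mean(),55))
    bp=cv2.boxPoints((c,sz,a));print([ray(s,*p,55).round(1) for p in bp])
    m=((H<6)|(H>172))&(S>110);k[:]=0;x0,y0,x1,y1=rb;k[y0:y1,x0:x1]=1;m&=k
    ys,xs=np.nonzero(m);P=np.array([ray(s,x,y,4) for x,y in zip(xs,ys)])
    e=cv2.fitEllipse(P.astype(np.float32));print("ring",len(xs),e)
s=d["top"];cv2.imwrite("pics/tray.png",cv2.resize(s["frame"][100:220,425:535],None,fx=5,fy=5,interpolation=cv2.INTER_CUBIC))
s=d["scene"];cv2.imwrite("pics/tray_s.png",cv2.resize(s["frame"][265:380,175:315],None,fx=5,fy=5,interpolation=cv2.INTER_CUBIC))
E
```

```text
top bar 151 483.9867549668874 119.83443708609272 (483.91217041015625, 119.90974426269531) (37.08665466308594, 4.190582275390625) 12.094757080078125 W [ 633.19713842 -233.82351561]
[array([ 638.6, -185.1]), array([ 649.6, -187.9]), array([ 627.4, -282.1]), array([ 616.4, -279.2])]
ring 81 ((538.018798828125, 204.13270568847656), (91.51828002929688, 92.04109191894531), 152.53128051757812)
scene bar 332 277.23192771084337 350.83734939759034 (277.2226867675781, 350.60107421875) (6.389505863189697, 55.900142669677734) 47.60256576538086 W [ 636.72558812 -239.69176064]
[array([ 620.6, -283.8]), array([ 641.4, -186.9]), array([ 653.5, -191.3]), array([ 632. , -286.8])]
ring 18 ((540.1782836914062, 202.2495880126953), (91.09151458740234, 92.66539001464844), 43.118751525878906)
```

View pics/tray.png

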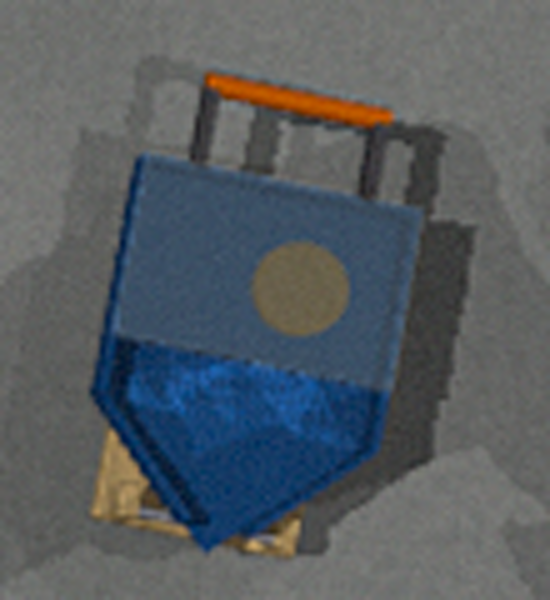

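View pics/tray_s.png

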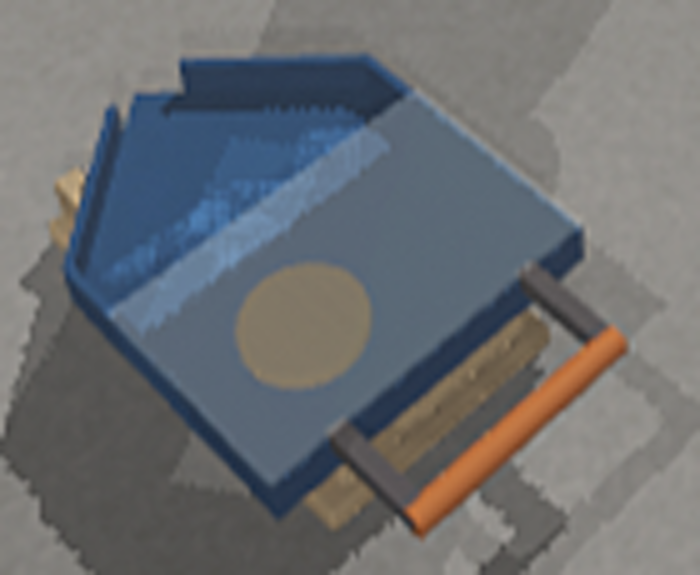

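Run:
```python
from h import *
d=pickle.load(open("s0.pkl","rb"));t,s=d["top"],d["scene"]
print("corner top",ray(t,466.6,209.3,36),"steel",ray(t,391,207,8),"brass",ray(t,485,157.6,46))
for a in(-12,-12.8,-13.5):
  c,sn=np.cos(np.radians(a)),np.sin(np.radians(a));R=np.array([[c,-sn],[sn,c]]);h=np.array([634,-235])-R@[231,0]
  print(a,"hinge",h,"weight",h+R@[23,0])
  for q in((-12,0,6),(88,0,27),(231,0,28),(231,49,22)):
    p=np.r_[h+R@q[:2],30+q[2]];print(q,proj(t,p),proj(s,p))
```

```text
corner top [ 399.74667028 -183.7638033 ] steel [410.26350713  10.10266988] brass [ 534.33168745 -234.88072372]
-12 hinge [ 408.04790423 -186.97239942] weight [ 430.54529905 -191.75436831]
(-12, 0, 6) (np.float64(466.92946647070187), np.float64(210.60710637983664)) (np.float64(199.6647308290424), np.float64(283.4934017389368))
(88, 0, 27) (np.float64(475.74615495862884), np.float64(172.3771365065386)) (np.float64(227.37579064122656), np.float64(302.89529561446363))
(231, 0, 28) (np.float64(484.807487274683), np.float64(119.24343327836476)) (np.float64(277.40215104115254), np.float64(347.0502711580217))
(231, 49, 22) (np.float64(465.65928120283786), np.float64(116.28847850971793)) (np.float64(296.96282460878945), np.float64(331.11103935796064))
-12.8 hinge [ 408.74049916 -183.82229705] weight [ 431.1689343 -188.9179125]
(-12, 0, 6) (np.float64(465.6515001163908), np.float64(210.34713912468703)) (np.float64(201.0316865975475), np.float64(282.59411276200524))
(88, 0, 27) (np.float64(474.98652210016445), np.float64(172.22411999409277)) (np.float64(228.20610135572863), np.float64(302.28808
[... 234 characters left out ...]
float64(297.225040301617), np.float64(331.3301327324183))
-13.5 hinge [ 409.38254839 -181.07412095] weight [ 431.74705656 -186.44336432]
(-12, 0, 6) (np.float64(464.5360726214974), np.float64(210.10518899884894)) (np.float64(202.23247100153839), np.float64(281.82051994960375))
(88, 0, 27) (np.float64(474.3234534912292), np.float64(172.08168843532818)) (np.float64(228.93749383038258), np.float64(301.76484335936766))
(231, 0, 28) (np.float64(484.807487274683), np.float64(119.24343327836476)) (np.float64(277.40215104115254), np.float64(347.0502711580217))
(231, 49, 22) (np.float64(465.74627377109096), np.float64(115.82183765384751)) (np.float64(297.4516914655467), np.float64(331.5247355311867))
```

servo_tool([
  [[0.04, 0.04, 0, 8.5, 0.034], [0.04, 0.04, 0, 8.5, 0.034], [0.04, 0.04, 0, 8.5, 0.034], [0.04, 0.04, 0, 8.5, 0.034], [0.04, 0.04, 0, 8.5, 0.034], [0.04, 0.04, 0, 8.2, 0.034], [0.04, 0.04, 0, 0, 0.034], [0.045, 0.02, -0.03, 0, 0.034], [0.045, 0.0, -0.04, 0, 0.034], [0, 0, 0, 0, 0.034]],
], force=25)

```text
time: 1.1
tool_pos: [590.3, -269.3, 233.8]
tcp_rot: [-179.2, -0.3, 77.2]
ft_force: [-0.8, 0.6, -1.5]
finger_gap: 34.0
grip_force: 0.0
```

servo_tool([
  [[0.022, 0.017, -0.02, 0, 0.034], [0.022, 0.017, -0.02, 0, 0.034], [0, 0, -0.03, 0, 0.034], [0, 0, 0, 0, 0.034]],
])

```text
time: 1.5
tool_pos: [631.7, -237.4, 169.7]
tcp_rot: [-179.5, -0.1, 77.1]
ft_force: [-0.5, 1.4, -0.6]
finger_gap: 34.4
grip_force: 0.0
```

Run:
```python
from bench import sense, optics, r
import cv2
s=optics.snapshot("scene")["frame"];cv2.imwrite("pics/a.png",cv2.resize(s[200:400,150:390],None,fx=3,fy=3,interpolation=cv2.INTER_CUBIC)); print(sense()["tool_pos"],sense()["ft_force"])
```

```text
[ 632.29332106 -238.35343179  172.41383466] [ 0.31141271  0.14492578 -0.30828496]
```

View pics/a.png

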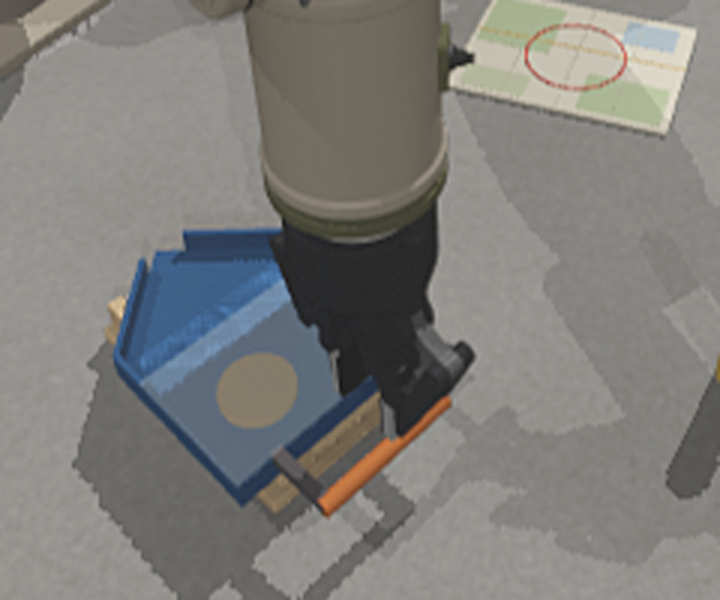

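The gripper hovers over the bar (orange bar runs about (325,510)–(450,400) in this crop), with the fingers on either side.

servo_tool([
  [[0.001, 0.002, -0.03, 0, 0.034], [0, 0, -0.02, 0, 0.034], [0, 0, -0.01, 0, 0.034], [0, 0, 0, 0, 0.034], [0, 0, 0, 0, 0.034]],
])

```text
time: 2.05
tool_pos: [635.7, -237.6, 116.7]
tcp_rot: [179.9, 0.0, 77.0]
ft_force: [0.5, 0.0, 0.4]
finger_gap: 34.4
grip_force: 0.0
```

servo_tool([
  [[0, 0, -0.005, 0, 0.03], [0, 0, 0, 0, 0.01], [0, 0, 0, 0, 0.005], [0, 0, 0, 0, 0.005], [0, 0, 0, 0, 0.005], [0, 0, 0, 0, 0.005]],
], force=25)

```text
time: 2.65
tool_pos: [634.0, -236.7, 110.0]
tcp_rot: [-179.8, 0.0, 77.0]
ft_force: [-7.8, 1.7, 5.6]
finger_gap: 10.9
grip_force: 25.6
```

servo_tool([
  [[-0.0013, 0.0003, 0.01, 0, 0.005], [-0.0014, 0.0003, 0.01, 0, 0.005], [-0.0022, 0.0005, 0.01, 0, 0.005], [-0.0022, 0.0005, 0.01, 0, 0.005], [0, 0, 0, 0, 0.005], [0, 0, 0, 0, 0.005]],
])

```text
time: 3.25
tool_pos: [627.0, -235.1, 150.0]
tcp_rot: [-179.9, 0.0, 77.0]
ft_force: [-5.6, -0.4, -4.1]
finger_gap: 11.0
grip_force: 24.9
```

Going well; continue to 34°.

servo_tool([
  [[-0.003, 0.0007, 0.0096, 0, 0.005], [-0.0031, 0.0007, 0.0096, 0, 0.005], [-0.0038, 0.0008, 0.0094, 0, 0.005], [-0.0039, 0.0009, 0.0093, 0, 0.005], [-0.0046, 0.001, 0.009, 0, 0.005], [-0.0046, 0.001, 0.009, 0, 0.005], [-0.0054, 0.0012, 0.0085, 0, 0.005], [-0.0054, 0.0012, 0.0085, 0, 0.005], [-0.0048, 0.001, 0.0064, 0, 0.005], [-0.0049, 0.001, 0.0064, 0, 0.005]],
])

```text
time: 4.25
tool_pos: [584.8, -225.6, 236.6]
tcp_rot: [179.9, -0.0, 77.1]
ft_force: [0.3, -1.2, -2.5]
finger_gap: 11.1
grip_force: 24.6
```

servo_tool([
  [[0, 0, 0, 0, 0.005], [0, 0, 0, 0, 0.005], [0, 0, 0, 0, 0.005], [0, 0, 0, 0, 0.005], [0, 0, 0, 0, 0.005], [0, 0, 0, 0, 0.005], [0, 0, 0, 0, 0.005], [0, 0, 0, 0, 0.005], [0, 0, 0, 0, 0.005], [0, 0, 0, 0, 0.005]],
])

```text
time: 5.25
tool_pos: [585.2, -225.8, 236.0]
tcp_rot: [179.9, -0.0, 77.1]
ft_force: [3.7, 2.5, 2.0]
finger_gap: 11.0
grip_force: 25.6
```

servo_tool([
  [[0, 0, 0, 0, 0.005], [0, 0, 0, 0, 0.005], [0, 0, 0, 0, 0.005], [0, 0, 0, 0, 0.005], [0, 0, 0, 0, 0.005], [0, 0, 0, 0, 0.005], [0, 0, 0, 0, 0.005], [0, 0, 0, 0, 0.005], [0, 0, 0, 0, 0.005], [0, 0, 0, 0, 0.005]],
])

```text
time: 6.25
tool_pos: [585.3, -225.7, 236.0]
tcp_rot: [179.9, -0.0, 77.1]
ft_force: [5.1, 2.1, 1.9]
finger_gap: 11.2
grip_force: 25.6
```

Run:
```python
from bench import sense, optics, r
import cv2
s=optics.snapshot("scene")["frame"];cv2.imwrite("pics/b.png",cv2.resize(s[200:400,150:390],None,fx=3,fy=3,interpolation=cv2.INTER_CUBIC)); print(sense()["tool_pos"],sense()["ft_force"])
```

```text
[ 585.23853414 -225.74709244  235.99070782] [5.34791657 0.78835239 2.14285209]
```

View pics/b.png

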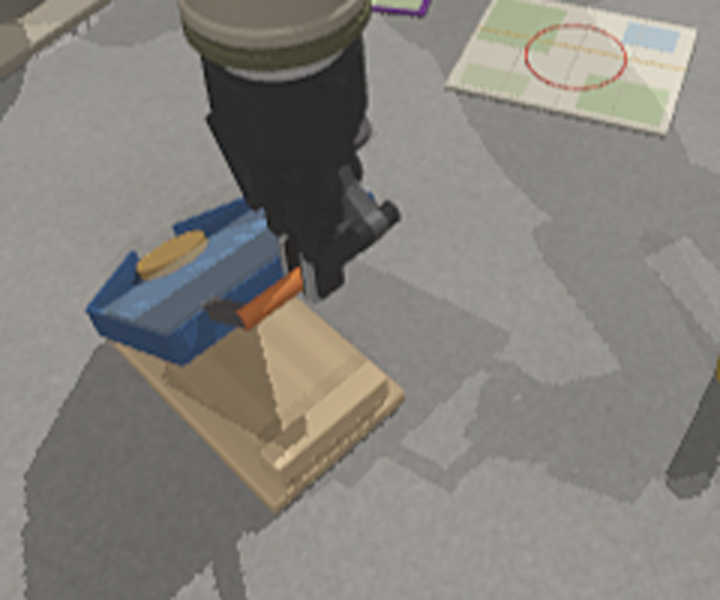

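The tray is tipped and the brass disc lies in the corner (crop (172,253)). I reverse the arc.

servo_tool([
  [[0.0049, -0.001, -0.0064, 0, 0.005], [0.0048, -0.001, -0.0064, 0, 0.005], [0.0054, -0.0012, -0.0085, 0, 0.005], [0.0054, -0.0012, -0.0085, 0, 0.005], [0.0046, -0.001, -0.009, 0, 0.005], [0.0046, -0.001, -0.009, 0, 0.005], [0.0039, -0.0009, -0.0093, 0, 0.005], [0.0038, -0.0008, -0.0094, 0, 0.005], [0.0031, -0.0007, -0.0096, 0, 0.005], [0.003, -0.0007, -0.0096, 0, 0.005]],
])

```text
time: 7.3
tool_pos: [627.6, -235.3, 148.2]
tcp_rot: [-179.9, 0.0, 77.0]
ft_force: [-0.0, -1.6, -0.4]
finger_gap: 10.6
grip_force: 26.1
```

servo_tool([
  [[0.0022, -0.0005, -0.01, 0, 0.005], [0.0022, -0.0005, -0.01, 0, 0.005], [0.0014, -0.0003, -0.01, 0, 0.005], [0.0008, -0.0002, -0.005, 0, 0.005], [0.0005, -0.0001, -0.003, 0, 0.005], [0, 0, -0.002, 0, 0.005], [0, 0, 0, 0, 0.005], [0, 0, 0, 0, 0.005]],
])

```text
time: 8.1
tool_pos: [634.1, -236.6, 111.1]
tcp_rot: [-179.8, -0.0, 77.0]
ft_force: [-13.9, 2.1, 13.3]
finger_gap: 11.0
grip_force: 28.1
```

servo_tool([
  [[0, 0, 0, 0, 0.03], [0, 0, 0, 0, 0.03], [0, 0, 0, 0, 0.03], [0, 0, 0, 0, 0.03], [0, 0, 0.02, 0, 0.03], [0, 0, 0.04, 0, 0.03], [0, 0, 0.05, 0, 0.03], [0, 0, 0.05, 0, 0.03], [0, 0.04, 0.03, 0, 0.07], [0, 0.04, 0.03, 0, 0.07]],
])

```text
time: 9.1
tool_pos: [635.3, -157.0, 332.1]
tcp_rot: [179.9, 0.0, 76.9]
ft_force: [0.5, -0.1, 0.2]
finger_gap: 58.0
grip_force: 0.0
```

servo_tool([
  [[0, 0.049, 0, 0, 0.07], [0, 0.049, 0, 0, 0.07], [0, 0.049, 0, 0, 0.07], [0, 0.049, 0, 0, 0.07], [0, 0, 0, 0, 0.07], [0, 0, 0, 0, 0.07]],
])

```text
time: 9.7
tool_pos: [635.1, 40.5, 329.6]
tcp_rot: [180.0, 0.0, 77.2]
ft_force: [-0.2, -0.7, -0.1]
finger_gap: 70.1
grip_force: 0.0
```

Run:
```python
from bench import sense, optics, r
from h import *
d={n:optics.snapshot(n) for n in("top","scene")};pickle.dump(d,open("s1.pkl","wb"))
a=cv2.resize(d["top"]["frame"][100:220,425:535],None,fx=4,fy=4);b=cv2.resize(d["scene"]["frame"][260:380,180:270],None,fx=4,fy=4)
cv2.imwrite("pics/c.png",np.hstack([a,b])); print(sense()["tool_pos"],sense()["ft_force"])
```

```text
[635.24759269  38.30204112 329.57261752] [ 0.3035423  -0.93194425 -0.92799645]
```

View pics/c.png

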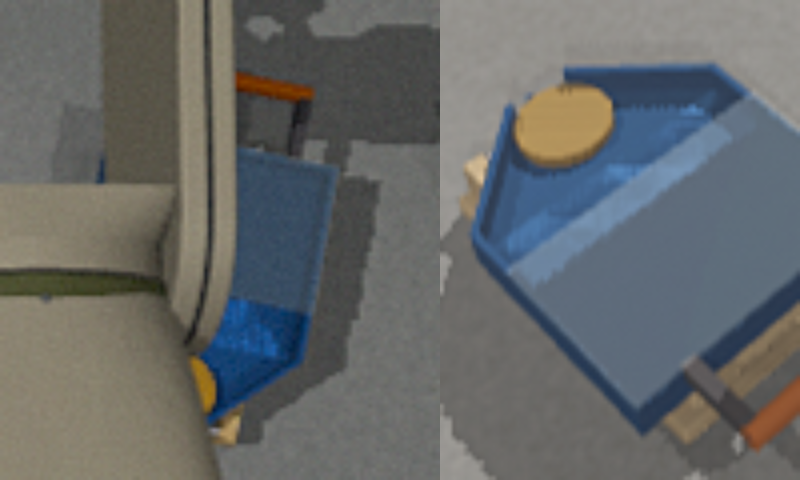

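Run:
```python
from h import *
d0=pickle.load(open("s0.pkl","rb"));d1=pickle.load(open("s1.pkl","rb"))
def disc(s,box,sat,r):
    x0,y0,x1,y1=box;hsv=cv2.cvtColor(s["frame"],cv2.COLOR_BGR2HSV)[y0:y1,x0:x1].astype(int)
    m=((hsv[...,0]>12)&(hsv[...,0]<32)&(hsv[...,1]>sat)).astype(np.uint8)
    n,l,st,c=cv2.connectedComponentsWithStats(m);k=1+st[1:,4].argmax();ys,xs=np.nonzero(l==k)
    u,v=xs.mean()+x0,ys.mean()+y0;print(st[k],u,v,"world z46",ray(s,u,v,46),"z43",ray(s,u,v,43))
disc(d0["top"],(470,143,500,172),30,25)
disc(d0["scene"],(215,312,258,350),30,25)
disc(d1["scene"],(195,278,222,304),90,25)
```

```text
[  6   6  19  18 271] 484.56457564575646 157.30627306273064 world z46 [ 535.12826742 -233.77553495] z43 [ 535.6220853  -234.81311172]
[  7   6  27  24 509] 235.2573673870334 329.65225933202356 world z46 [ 540.59912501 -239.14476819] z43 [ 538.95741449 -237.70372173]
[  4   3  23  20 379] 210.34036939313984 290.69656992084435 world z46 [ 436.51403593 -193.19369845] z43 [ 434.37257035 -191.53202212]
```

servo_tool([
  [[-0.0254, -0.0287, -0.012, 0, 0.064], [-0.0254, -0.0287, -0.012, 0, 0.064], [-0.0254, -0.0287, -0.012, 0, 0.064], [-0.0254, -0.0287, -0.012, 0, 0.064], [-0.0254, -0.0287, -0.012, 0, 0.064], [-0.0254, -0.0287, -0.012, 0, 0.064], [-0.0254, -0.0287, -0.012, 0.4, 0.064], [-0.0254, -0.0287, -0.012, 0, 0.064], [0, 0, -0.04, 0, 0.064], [0, 0, -0.03, 0, 0.064]],
])

```text
time: 10.8
tool_pos: [430.5, -193.1, 162.7]
tcp_rot: [179.9, 0.0, 77.1]
ft_force: [0.1, -0.1, -0.0]
finger_gap: 64.2
grip_force: 0.0
```

servo_tool([
  [[0, 0, -0.015, 0, 0.064], [0, 0, 0, 0, 0.064], [0, 0, 0, 0, 0.064]],
])

```text
time: 11.1
tool_pos: [431.7, -191.5, 149.1]
tcp_rot: [-180.0, 0.0, 77.3]
ft_force: [-0.3, -0.1, -0.6]
finger_gap: 63.8
grip_force: 0.0
```

Run:
```python
from bench import sense, optics, r
from h import *
s=optics.snapshot("scene");a=cv2.resize(s["frame"][220:340,150:300],None,fx=5,fy=5,interpolation=cv2.INTER_CUBIC)
cv2.imwrite("pics/d.png",a); print(sense()["tool_pos"],sense()["tcp_rot"],sense()["ft_force"])
```

```text
[ 432.34162439 -191.52883907  149.88897849] [1.79912514e+02 3.26122689e-02 7.73692183e+01] [-0.27860923 -0.97177377  0.47582498]
```

View pics/d.png

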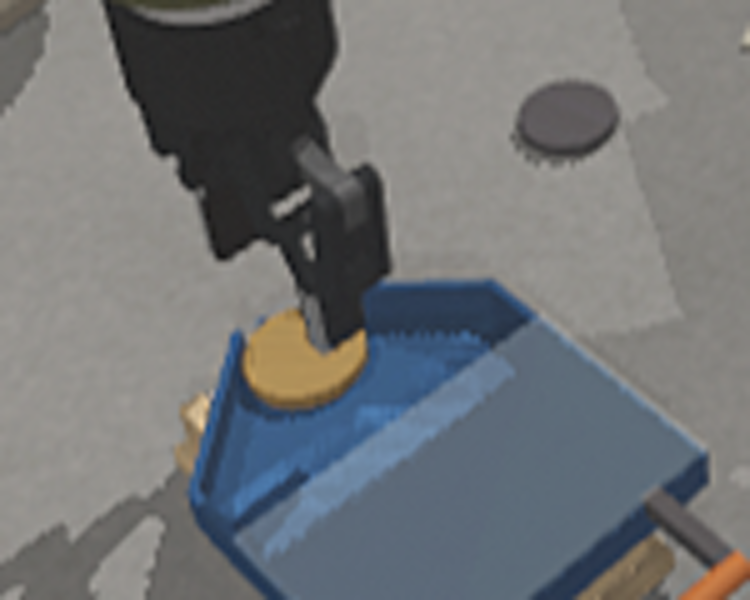

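servo_tool([
  [[0, 0.001, -0.02, 0, 0.06], [0, 0, -0.012, 0, 0.06], [0, 0, 0, 0, 0.06], [0, 0, 0, 0, 0.06]],
])

```text
time: 11.55
tool_pos: [432.1, -189.5, 117.2]
tcp_rot: [180.0, 0.0, 77.4]
ft_force: [0.9, 1.0, -0.8]
finger_gap: 59.6
grip_force: 0.0
```

servo_tool([
  [[0, 0, -0.003, 0, 0.06], [0, 0, -0.002, 0, 0.06], [0, 0, 0, 0, 0.06], [0, 0, 0, 0, 0.06]],
])

```text
time: 11.95
tool_pos: [432.0, -189.5, 111.8]
tcp_rot: [180.0, 0.0, 77.4]
ft_force: [0.1, -0.5, -0.7]
finger_gap: 60.0
grip_force: 0.0
```

servo_tool([
  [[0, 0, -0.002, 0, 0.058], [0, 0, -0.0015, 0, 0.058], [0, 0, 0, 0, 0.058], [0, 0, 0, 0, 0.058]],
])

```text
time: 12.35
tool_pos: [431.9, -189.4, 108.1]
tcp_rot: [-180.0, -0.0, 77.4]
ft_force: [-0.4, -0.1, -0.6]
finger_gap: 58.0
grip_force: 0.0
```

servo_tool([
  [[0, 0, 0, 0, 0.055], [0, 0, 0, 0, 0.053], [0, 0, 0, 0, 0.053], [0, 0, 0, 0, 0.053]],
])

```text
time: 12.75
tool_pos: [432.0, -189.5, 108.2]
tcp_rot: [180.0, 0.0, 77.4]
ft_force: [-0.0, -1.4, 0.7]
finger_gap: 53.2
grip_force: 0.0
```

servo_tool([
  [[0, 0, -0.001, 0, 0.053], [0, 0, -0.001, 0, 0.053], [0, 0, 0, 0, 0.053], [0, 0, 0, 0, 0.053]],
])

```text
time: 13.15
tool_pos: [432.3, -189.6, 107.0]
tcp_rot: [180.0, 0.0, 77.4]
ft_force: [-2.9, 2.3, 7.9]
finger_gap: 53.0
grip_force: 4.2
```

servo_tool([
  [[0, 0, 0.0018, 0, 0.053], [0, 0, 0, 0, 0.045], [0, 0, 0, 0, 0.045], [0, 0, 0, 0, 0.045], [0, 0, 0, 0, 0.045], [0, 0, 0, 0, 0.045]],
], force=40)

```text
time: 13.75
tool_pos: [432.4, -189.7, 108.7]
tcp_rot: [179.9, 0.0, 77.4]
ft_force: [-1.5, 1.0, 7.5]
finger_gap: 47.8
grip_force: 40.3
```

servo_tool([
  [[0, 0, 0.005, 0, 0.045], [0, 0, 0.01, 0, 0.045], [0, 0, 0.02, 0, 0.045], [0, 0, 0.03, 0, 0.045], [0, 0, 0.03, 0, 0.045], [0, 0, 0, 0, 0.045], [0, 0, 0, 0, 0.045]],
])

```text
time: 14.45
tool_pos: [432.3, -189.6, 204.0]
tcp_rot: [179.9, 0.0, 77.4]
ft_force: [-0.4, 0.2, -1.5]
finger_gap: 47.8
grip_force: 42.0
```

Run:
```python
from bench import sense, optics, r
from h import *
s=optics.snapshot("scene");a=cv2.resize(s["frame"][180:340,130:300],None,fx=4,fy=3.7,interpolation=cv2.INTER_CUBIC)
cv2.imwrite("pics/e.png",a); print(sense()["tool_pos"],sense()["finger_gap"],sense()["ft_force"])
```

```text
[ 431.65654994 -189.28036599  202.69737248] 47.67717534087191 [-0.49940883  0.03407553 -1.22914573]
```

View pics/e.png

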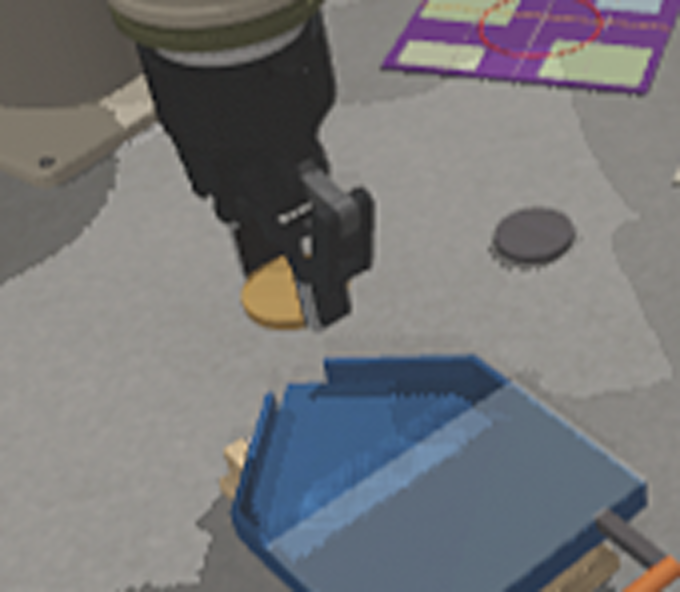

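servo_tool([
  [[0.0107, 0.0393, 0, 0, 0.045], [0.0107, 0.0393, 0, 0, 0.045], [0.0107, 0.0393, 0, 0, 0.045], [0.0107, 0.0393, 0, 0, 0.045], [0.0107, 0.0393, 0, 0, 0.045], [0.0107, 0.0393, 0, 0, 0.045], [0.0107, 0.0393, 0, 0, 0.045], [0.0107, 0.0393, 0, 0, 0.045], [0.0107, 0.0393, 0, 0, 0.045], [0.0107, 0.0393, 0, 0, 0.045]],
])

```text
time: 15.5
tool_pos: [538.0, 205.0, 200.8]
tcp_rot: [-179.8, 0.1, 77.5]
ft_force: [1.2, -0.6, -1.2]
finger_gap: 47.6
grip_force: 42.0
```

servo_tool([
  [[0, 0, -0.04, 0, 0.045], [0, 0, -0.04, 0, 0.045], [0, 0, -0.02, 0, 0.045], [0, 0, 0, 0, 0.045], [0, 0, 0, 0, 0.045], [0, 0, 0, 0, 0.045]],
])

```text
time: 16.1
tool_pos: [539.9, 203.7, 104.5]
tcp_rot: [179.9, -0.1, 77.4]
ft_force: [0.1, 0.3, -0.4]
finger_gap: 47.6
grip_force: 41.9
```

servo_tool([
  [[0, 0, -0.01, 0, 0.045], [0, 0, -0.01, 0, 0.045], [0, 0, -0.005, 0, 0.045], [0, 0, 0, 0, 0.045], [0, 0, 0, 0, 0.045]],
])

```text
time: 16.6
tool_pos: [538.8, 203.5, 77.7]
tcp_rot: [-180.0, 0.0, 77.4]
ft_force: [0.5, -0.0, -1.1]
finger_gap: 47.8
grip_force: 41.9
```

servo_tool([
  [[0, 0, -0.001, 0, 0.045], [0, 0, -0.001, 0, 0.045], [0, 0, 0, 0, 0.045], [0, 0, 0, 0, 0.045]],
])

```text
time: 17.0
tool_pos: [539.0, 203.6, 76.1]
tcp_rot: [180.0, -0.0, 77.4]
ft_force: [-0.2, -0.0, -1.2]
finger_gap: 47.9
grip_force: 41.9
```

servo_tool([
  [[0, 0, -0.0005, 0, 0.045], [0, 0, -0.0005, 0, 0.045], [0, 0, 0, 0, 0.045], [0, 0, 0, 0, 0.045]],
])

```text
time: 17.4
tool_pos: [538.9, 203.5, 74.9]
tcp_rot: [-180.0, 0.0, 77.4]
ft_force: [0.4, -0.0, -2.1]
finger_gap: 47.5
grip_force: 42.0
```

servo_tool([
  [[0, 0, -0.0005, 0, 0.045], [0, 0, 0, 0, 0.045], [0, 0, 0, 0, 0.045]],
])

```text
time: 17.7
tool_pos: [539.0, 203.6, 74.9]
tcp_rot: [-180.0, 0.0, 77.4]
ft_force: [-3.8, -0.7, 5.7]
finger_gap: 47.7
grip_force: 42.6
```

servo_tool([
  [[0, 0, 0, 0, 0.05], [0, 0, 0, 0, 0.054], [0, 0, 0, 0, 0.06], [0, 0, 0, 0, 0.066], [0, 0, 0, 0, 0.066], [0, 0, 0.01, 0, 0.066], [0, 0, 0.03, 0, 0.066], [0, 0, 0.05, 0, 0.066], [0, 0, 0.05, 0, 0.066], [0, 0, 0.05, 0, 0.066]],
])

```text
time: 18.7
tool_pos: [538.6, 203.5, 267.2]
tcp_rot: [180.0, -0.0, 77.4]
ft_force: [1.1, -0.7, -0.1]
finger_gap: 65.8
grip_force: 0.0
```

servo_tool([
  [[-0.02, -0.04, 0, 0, 0.066], [-0.02, -0.04, 0, 0, 0.066], [-0.02, -0.04, 0, 0, 0.066], [-0.02, -0.04, 0, 0, 0.066], [0, 0, 0, 0, 0.066], [0, 0, 0, 0, 0.066]],
])

```text
time: 19.3
tool_pos: [458.9, 42.8, 265.4]
tcp_rot: [179.9, -0.0, 77.3]
ft_force: [0.3, -0.0, -0.6]
finger_gap: 65.7
grip_force: 0.0
```

Run:
```python
from bench import sense, optics, r
from h import *
s=optics.snapshot("scene");cv2.imwrite("pics/f.png",cv2.resize(s["frame"][150:390,130:420],None,fx=2.4,fy=2.4,interpolation=cv2.INTER_CUBIC)); print(sense()["tool_pos"],sense()["time"])
```

```text
[459.2773935   43.58923078 265.36243997] 19.35
```

View pics/f.png

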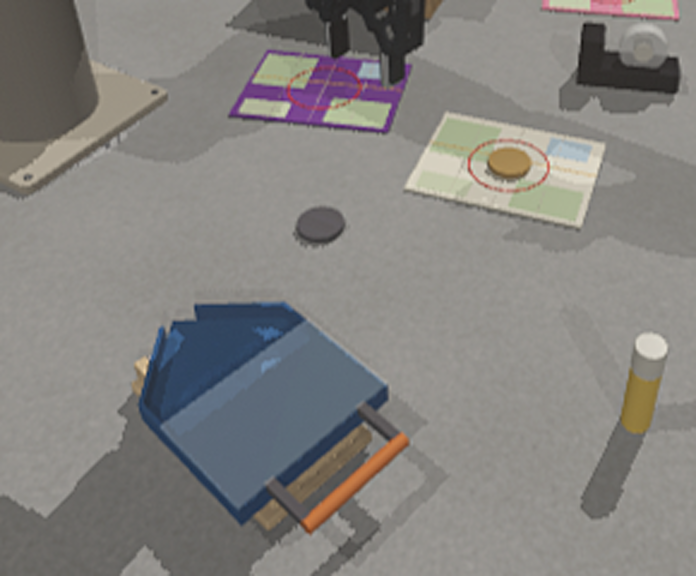

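The brass disc lies flat at (509,163) inside the red ring. The tray is level, and the steel disc at (320,225) has not moved.

```bash
python3 -c "
from bench import r
print(r.hand_in())"
```

```text
the job is handed in; nothing more can be done
None
```

The job is handed in at about 19 s of the 64 s allowed: the brass weight lies flat inside the red ring on the map, the tray is lowered again, and the steel weight was left where it lay.

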